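# Hook a dropped padlock out from behind the key machine's guard

## Robot

A 6-joint arm with a two-finger parallel gripper is mounted at the origin on the work surface. World frame = base frame: x ahead of the robot, y to its left, z up, the work surface at z = 0. Lengths are in m, angles in rad, forces in N, time in s.
With the tool pointing down it reaches from about 0.35 to 0.975 m from the base axis. Payload 4.9 kg.
Tool frame: the origin (TCP) lies midway between the tips of the shut fingers; the grasp point (between the pads) lies 19 mm behind it; z points along the fingers, y is the direction in which the jaws open and shut (so a half turn about z gives the same grasp; the last joint's range is limited). The gripper opens to 85 mm and grips with 20 to 120 N. Pads are 22 mm wide; open, the fingers measure 114 mm over their backs; the gripper's body (76 mm by 85 mm) begins 54 mm behind the grasp point. The pads swing forward as they close: fully open they stand 13 mm farther back than shut.
Start: joints at [1.15, 0.053, 1.613, -0, 1.476, -0.119], TCP at [0.186, 0.597, 0.231] pointing down, gripper open.
Joint ranges: [-3.01, 3.01], [-1.01, 2.22], [0.06, 2.58], [-1.02, 4.17], [0.09, 2.62], [-3.14, 3.14]. Speed limits (rad/s): [2.57, 2.57, 3.14, 3.14, 3.14, 3.14].

## Interface

Orientations are given as a unit quaternion [w, x, y, z].
In Python, from plant import manip, cams gives the robot as it stands.
- The arm moves only by the tool jog_arm, never from a script. Its argument "targets" is a list of rows, each a list of 4 numbers: the shift along the tool's x, y, z in m, then the turn about the tool's z in degrees. A call has 1 to 5 rows; each row is the pose to reach, as a shift and turn from the pose commanded when the call began, along the tool's axes at that moment; what a row does not reach only later rows make up. A row lasts 1/12 s, in which the tool goes at most 41.7 mm and 7.16 degrees, less where a joint would pass 70% of its speed; a pose out of reach is approached as far as the arm can. A call with a gripper value outside its range is refused whole. "fingers" is the opening, from 0 (shut) to 1 (fully open), set as the call begins (left out, the last holds). The fingers move at their own pace and stop on an object; the grip force is fixed at half the most. Time passes only in rows, so rows that repeat a pose let the fingers close. It gives the time, the measured TCP pose, the force and the opening at its end, in the units of the state.
- manip.state(): the state, without advancing time (a new reading comes with each control period).
- cams.grab_frame(name): name is "side" or "top"; returns the picture (420x560x3 uint8, red, green, blue); there is no depth.
- cams.get_calibration(name): a dict with "camera_matrix" (3x3 intrinsics, pixels), "distortion" ([k1, k2, p1, p2, k3] as OpenCV has them; the pictures are not rectified), "cam_to_world" (4x4, takes a point from camera to world coordinates). Camera axes: x right, y up, looking along -z (the intrinsics and any distortion apply to the point x, -y, -z); pixel columns grow to the right and rows downward; lengths in m; the calibration is good to about 2 mm. A picture is of the moment at which its call begins. get_calibration takes no time and is no camera call.
- manip.job_done(): hands the job in, once; it reports no verdict.
The state is a dict: "time": time; "joint_pos": joint angles; "joint_vel": joint speeds; "joint_efforts": joint torques, N m; "tool_pos": TCP position; "tool_rot": TCP orientation; "contact_force": force on the tool from outside, world axes, zero at the start; "ft_torque": the same for the moment, N m; "gripper_width": opening from 0.0 (shut) to 1.0 (fully open).
Only numpy, scipy, OpenCV 4.12 (cv2) and the standard library are available. Lean on these libraries where they do the work, as an engineer would, in place of code of your own. Each camera call takes 0.05 s, during which the arm holds its last target. There are 200 camera calls.

## Task

A padlock has dropped into the bay behind the yellow wire guard of the key-cutting machine, where fingers may not go. With the hooked rod from the blue mat, draw it along the bench until it is wholly out of the guard, then pick it up and lay it flat in the orange repair tray without dropping it. Finish with the rod stood back along the middle of its mat, hook down, and leave the other things on the bench where they are.

Things in the scene. Friction and masses are not known exactly. Their poses are not given: they have to be found in the camera images.
- padlock_mid (a point): Brass padlock with a blue band, lying flat: body 54 mm (its x) x 50 mm (its y) x 22 mm thick (z), about 0.32 kg. This point is the body's centre, 11 mm above its underside. A steel shackle, a U of 8 mm round bar at mid-thickness (7 to 15 mm above the underside), stands out of the -y face to 68 mm from this point. The sides at x = +/-27 mm are free to grip.
- padlock_loop (a point): Centre of the opening inside the padlock's shackle, 43 mm from padlock_mid along the padlock's -y. The opening is 24 mm wide (x) and about 35 mm long (y), and goes right through in z. Same axes as the padlock.
- rod_handle (a point): Hooked rod with a red handle block, 24 mm wide (its x), 80 mm long (its y), 36 mm tall, flat underside. This point is the handle's centre, 18 mm above its underside. It stands on its handle by itself, hook down; 0.2 kg in all, balancing about 30 mm towards +y of this point. The steel bar leaves the +y end: see rod_tip.
- rod_tip (a point): Bottom end of the rod's hook. The 7 mm round steel bar runs from the handle along the rod's +y, its axis 31 mm above the handle's underside, to 160 mm from the handle's centre, then turns straight down to this tip, 4 mm above the level of the handle's underside. Same axes as the rod.
- rod_mid (a point): Middle of the hooked rod's length: 60 mm along the rod's +y from the handle's centre, at the same height.
- guard_mouth (a point): Middle, at bench level, of the open end of the bay under the fixed yellow wire guard of the key-cutting machine. The bay runs 200 mm along this frame's +y, shut at that end; its only opening is here, facing -y. Inside width 150 mm (x = +/-75 mm), headroom 90 mm below the wires, top of the wires 98 mm. Its floor is the bench top.
- mat_mid (a point): Centre of the top of the blue tool mat, 140 mm (its x) x 280 mm (its y), 3 mm thick, fixed to the bench. The hooked rod starts standing on it, with its y roughly along the mat's y.
- tray_in (a point): Centre of the inner floor of the orange repair tray, fixed to the bench: outside 170 mm (its x) x 200 mm (its y), rim 28 mm above the bench, walls and floor 5 mm thick (this point is 5 mm above the bench).
- oil_can: Bystander, loose: upright yellow-labelled can, 52 mm diameter, 120 mm tall. Origin at the centre of its underside.
- key_box: Bystander, loose: cardboard box of key blanks with a green band, 50 x 75 x 50 mm. Origin at the centre of its underside.
- door_handle: Bystander, loose: aluminium door handle on its plate, 40 x 160 mm, 53 mm high. Origin at the centre of its underside.
- lock_case: Bystander, loose: steel mortice lock case lying flat, about 90 x 190 x 22 mm. Origin at the centre of its underside.
- screw_jar: Bystander, loose: glass jar with red cap, 70 mm diameter, 90 mm tall. Origin at the centre of its underside.
- screwdriver: Bystander, loose: screwdriver lying on the bench, about 200 mm long. Origin at the middle of its length, on its underside.
- machine: Green key-cutting machine, fixed; same origin and axes as guard_mouth. Its guarded bay (y = 0 to 200 mm) has wire mesh overhead and on the robot's side (-x), too fine for a hand, and a 55 mm high green apron on the +x side. From y = 200 to 400 mm stands the machine itself, 215 mm tall.
- padlock: The padlock as a whole; origin at the centre of the underside of its body, 11 mm below padlock_mid.
- rod: The hooked rod as a whole; origin at the centre of the underside of its handle, 18 mm below rod_handle.
Mind the look-alikes: they are no part of the job. There is more than one size of the padlock; the job needs the smaller. Leave any white look-alike of the rod alone.

How it is judged:
By the outcome, as a careful person would: the job done as asked, in the order asked, and still so for the second after the job is handed in, with the robot touching nothing.
It also fails if it takes over 61 s, if anything falls off the work surface, if the arm or the gripper's body presses on something with over 40 N, if the wrist force passes 120 N, or if a joint passes its speed limit or range.

## Working session

There is one attempt and no reset: what is moved stays moved. The work goes in short steps, Python scripts to look and compute and a tool call to move; the robot and the scene stay as the last step left them, time stands still between calls to the robot, and variables do not carry over. Pictures are saved under pics/ and viewed, about 8 in all and at most 12, crops included, and the job is handed in when it is done.

Besides the shell and the picture viewer there is one more tool, called after "Request:" by a JSON object that holds its "fn" and its "kwargs", one argument or row to a line. jog_arm: Moves the arm, as the interface text tells. Its arguments: {"type":"object","properties":{"targets":{"type":"array"},"fingers":{"type":"number"}},"required":["targets"]}

```bash
mkdir -p pics; cat > h.py <<'E'
import numpy as np, cv2
from plant import manip, cams
def cal(n):
    c=cams.get_calibration(n); return np.array(c["camera_matrix"],float),np.array(c["distortion"],float),np.array(c["cam_to_world"],float)
def ray(n,px,z):
    K,d,T=cal(n); p=np.atleast_2d(np.array(px,float))
    u=cv2.undistortPoints(p[:,None],K,d)[:,0]
    r=np.c_[u[:,0],-u[:,1],-np.ones(len(u))]@T[:3,:3].T; o=T[:3,3]
    return o+r*((z-o[2])/r[:,2])[:,None]
def proj(n,P):
    K,d,T=cal(n); P=np.atleast_2d(P).astype(float); q=(P-T[:3,3])@T[:3,:3]; q=q*[1,-1,-1]
    return cv2.projectPoints(q[:,None],np.zeros(3),np.zeros(3),K,d)[0][:,0]
def snap(n,f):
    i=np.array(cams.grab_frame(n)); b=cv2.cvtColor(i,cv2.COLOR_RGB2BGR); cv2.imwrite("pics/raw_"+f,b); return b
E
python3 - <<'E'
from h import *
for n in("top","side"):
    b=snap(n,n+"0.png"); cv2.imwrite(f"pics/{n}0.png",cv2.resize(b,(800,600)))
    print(n,cal(n)[2].round(3).tolist(),cal(n)[0].round(0).tolist())
s=manip.state();print(s)
E
```

```text
top [[-0.007, 0.988, -0.156, 0.246], [-1.0, -0.005, 0.015, -0.011], [0.014, 0.156, 0.988, 1.527], [0.0, 0.0, 0.0, 1.0]] [[539.0, 0.0, 272.0], [0.0, 539.0, 217.0], [0.0, 0.0, 1.0]]
side [[0.895, 0.316, -0.315, 0.081], [-0.446, 0.642, -0.624, -0.74], [0.005, 0.699, 0.715, 0.883], [0.0, 0.0, 0.0, 1.0]] [[419.0, 0.0, 278.0], [0.0, 419.0, 214.0], [0.0, 0.0, 1.0]]
{'time': 0.1, 'joint_pos': array([ 1.14997446e+00,  5.32972833e-02,  1.61414588e+00,  1.59098665e-05,
        1.47600754e+00, -1.19016242e-01]), 'joint_vel': array([ 5.99370064e-06, -2.19014418e-03, -3.08226744e-03, -1.79352812e-03,
       -8.36695812e-04,  1.68920279e-03]), 'joint_efforts': array([-9.55186406e-04, -3.94902813e+01, -3.71363282e+01, -1.58630642e-04,
        3.94960211e-03, -5.41844670e-06]), 'tool_pos': array([0.18555243, 0.59623414, 0.23018843]), 'tool_rot': array([-2.55359470e-04,  1.50331431e-01,  9.88635220e-01, -8.93275689e-04]), 'contact_force': array([-0.81967591,  0.36549003,  0.25957838]), 'ft_torque': array([-0.03670507,  0.02579838,  0.06866627]), 'gripper_width': 1.0015952416934581}
```

View pics/top0.png

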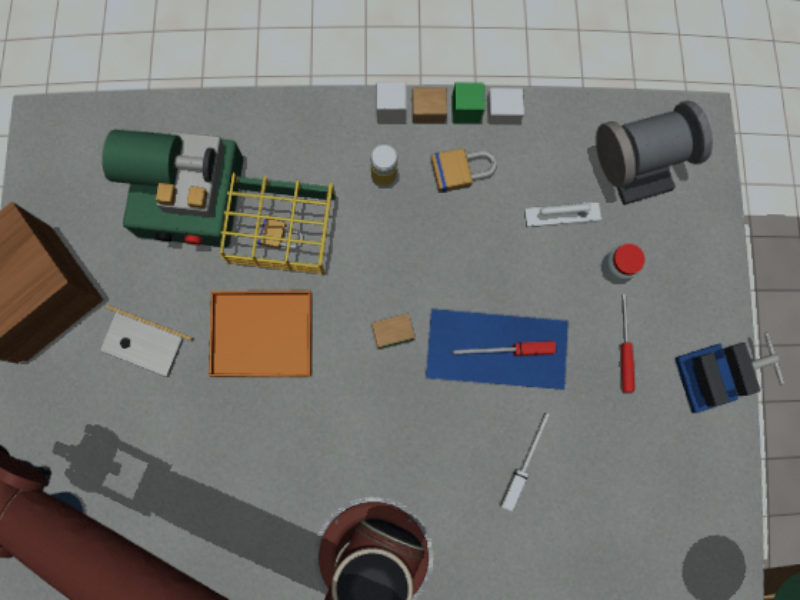

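View pics/side0.png

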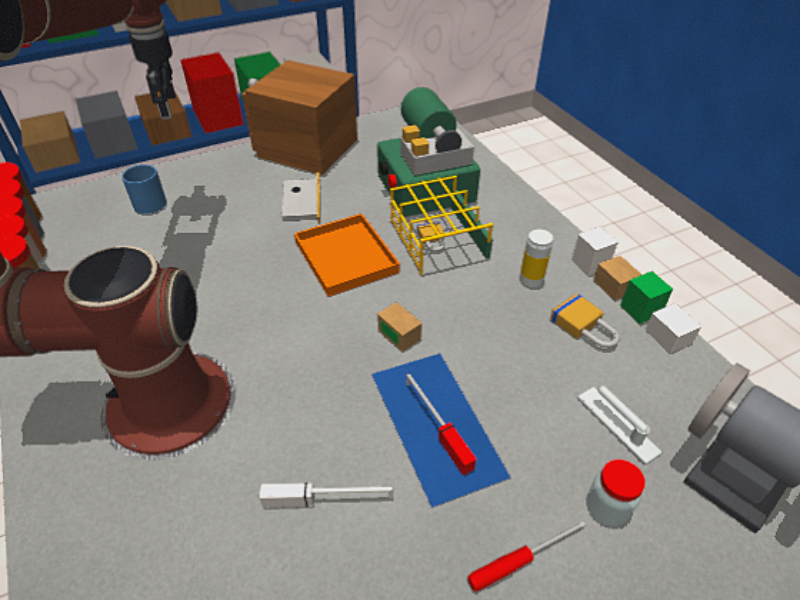

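Two padlocks: one in the bay (top view ~(275,235)) and a larger one in the open (~(460,168)). The bay one fits. The red-handled rod on the mat has its handle at (535,349) and tip at (455,352). The white one at (525,465) is the decoy, and the red screwdriver at (627,350) is a bystander. I'll confirm with enlarged crops.

```bash
python3 - <<'E'
from h import *
t=cv2.imread("pics/raw_top0.png"); s=cv2.imread("pics/raw_side0.png")
def crop(i,x,y,w,h,W,H): return cv2.resize(i[y:y+h,x:x+w],(W,H),interpolation=cv2.INTER_CUBIC)
a=crop(t,150,115,90,85,400,378); b=crop(s,265,115,90,85,400,378)
c=crop(t,295,210,110,65,375,222) 
d=crop(s,255,245,110,100,375,222)
o=np.zeros((600,800,3),np.uint8);o[:378,:400]=a;o[:378,400:]=b;o[378:,:375]=c;o[378:,400:775]=d
cv2.imwrite("pics/c1.png",o)
k=0.7
def m(px,z): return ray("top",np.array(px)*k,z).round(3).tolist()
print("mat",m([(432,310),(568,320),(565,388),(427,377)],.003))
print("tray rim",m([(210,292),(311,291),(311,376),(210,377)],.028))
print("handle",m([(535,349),(515,349),(556,348)],.039),"bar",m([(455,352)],.034))
print("guard top mouth",m([(333,185),(324,272)],.098), "back",m([(233,177),(222,263)],.098))
print("padlock",m([(275,233)],.022))
E
```

```text
mat [[0.487, -0.122, 0.003], [0.465, -0.398, 0.003], [0.327, -0.386, 0.003], [0.352, -0.11, 0.003]]
tray rim [[0.521, 0.321, 0.028], [0.522, 0.119, 0.028], [0.354, 0.118, 0.028], [0.352, 0.317, 0.028]]
handle [[0.402, -0.32, 0.039], [0.403, -0.281, 0.039], [0.404, -0.362, 0.039]] bar [[0.398, -0.163, 0.034]]
guard top mouth [[0.718, 0.073, 0.098], [0.546, 0.089, 0.098]] back [[0.736, 0.269, 0.098], [0.564, 0.284, 0.098]]
padlock [[0.642, 0.194, 0.022]]
```

View pics/c1.png

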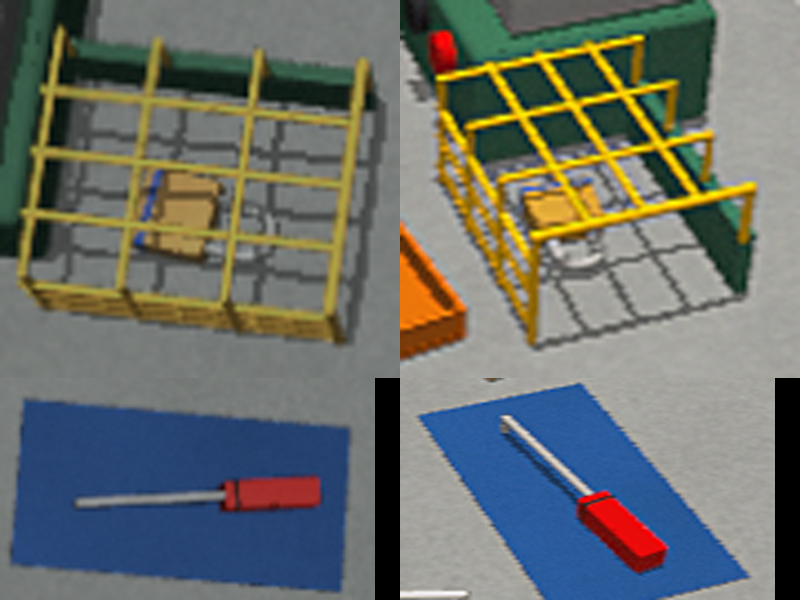

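The bay padlock is small, with its blue band toward the closed end and its shackle toward the mouth. In crop pixels the body is about (140–220, 170–258) and the shackle reaches about x=275. The red rod's hook points up-bay (+y). Next I'll take precise measurements.

```bash
cat >> h.py <<'E'
def rectw(n,mask,z):
    c=max(cv2.findContours(mask.astype(np.uint8),cv2.RETR_EXTERNAL,cv2.CHAIN_APPROX_NONE)[0],key=cv2.contourArea)
    w=ray(n,c[:,0],z)[:,:2]; r=cv2.minAreaRect((w*1000).astype(np.float32)); return r
def masks(b):
    h=cv2.cvtColor(b,cv2.COLOR_BGR2HSV).astype(int); H,S,V=h[...,0],h[...,1],h[...,2]
    return dict(red=((H<6)|(H>174))&(S>150)&(V>90),blue=(H>100)&(H<125)&(S>120),orange=(H>6)&(H<16)&(S>200)&(V>90),white=0)
E
python3 - <<'E'
from h import *
t=cv2.imread("pics/raw_top0.png"); M=masks(t)
def win(m,x0,x1,y0,y1):
    o=np.zeros(m.shape,bool);o[y0:y1,x0:x1]=m[y0:y1,x0:x1];return o
mm=win(M["blue"],290,405,210,280)
print("mat",rectw("top",cv2.morphologyEx(mm.astype(np.uint8),cv2.MORPH_CLOSE,np.ones((25,25))),.003))
print("handle",rectw("top",win(M["red"],350,395,235,255),.039))
print("tray",rectw("top",win(M["orange"],140,225,195,270),.028))
f=lambda L:[(150+x/4.444,115+y/4.447) for x,y in L]
print("body",ray("top",f([(152,170),(220,180),(210,258),(138,245)]),.022).round(3)[:,:2].tolist())
print("shackle outer: end, legs",ray("top",f([(275,232),(245,203),(240,262)]),.012).round(3)[:,:2].tolist())
g=lambda L:[(265+x/4.444,115+y/4.447) for x,y in L]
print("side: shackle bottom end, ",ray("side",g([(583,268)])-np.array([90,0]),.012).round(3))
print("mouth posts side",ray("side",[(265+(535-400)/4.444,115+345/4.447),(265+(745-400)/4.444,115+295/4.447)],0).round(3))
print("mouth top side",ray("side",[(265+(537-400)/4.444,115+235/4.447),(265+(752-400)/4.444,115+190/4.447)],.095).round(3))
print("rod tip top bar", ray("top",[(295+78/3.41,210+(503-378)/3.415)],.034).round(3),ray("side",[(255+(507-400)/3.41,245+(430-378)/2.22)],.007).round(3))
E
```

```text
mat ((407.8418884277344, -250.99282836914062), (277.5258483886719, 137.7394561767578), 84.51216888427734)
handle ((406.06634521484375, -326.1064453125), (65.79853820800781, 22.579870223999023), 89.45684051513672)Traceback (most recent call last):
  File "<stdin>", line 8, in <module>
  File "h.py", line 16, in rectw
    c=max(cv2.findContours(mask.astype(np.uint8),cv2.RETR_EXTERNAL,cv2.CHAIN_APPROX_NONE)[0],key=cv2.contourArea)
ValueError: max() iterable argument is empty
```

Request:
{"fn": "jog_arm", "kwargs": {
  "targets": [
    [-0.04,-0.01,0,7],
    [-0.08,-0.02,0,14],
    [-0.12,-0.05,0,21],
    [-0.15,-0.08,0,28],
    [-0.18,-0.11,0,35]
  ]
}}

```text
time: 0.52
tool_pos: [0.3211, 0.4451, 0.2306]
tool_rot: [-0.0, 0.443, 0.896, -0.001]
contact_force: [0.3, 0.2, -0.0]
gripper_width: 1.0
```

```bash
python3 - <<'E'
from h import *
t=cv2.imread("pics/raw_top0.png")
h=cv2.cvtColor(t,cv2.COLOR_BGR2HSV).astype(int); print(h[233,182])
m=np.zeros(t.shape[:2],bool); m[195:270,140:225]=((h[...,0]<20)&(h[...,1]>180))[195:270,140:225]
print("tray",rectw("top",m,.028))
f=lambda L:[(150+x/4.444,115+y/4.447) for x,y in L]
print("body",ray("top",f([(152,170),(220,180),(210,258),(138,245)]),.022).round(3)[:,:2].tolist())
print("shackle end, legs",ray("top",f([(275,232),(245,203),(240,262)]),.012).round(3)[:,:2].tolist())
g=lambda L:[(265+(x-400)/4.444,115+y/4.447) for x,y in L]
print("side shackle end",ray("side",g([(583,268)]),.012).round(3)[:,:2])
print("mouth feet side",ray("side",g([(535,345),(745,295)]),0).round(3)[:,:2])
print("mouth top side",ray("side",g([(537,235),(752,190)]),.095).round(3)[:,:2])
print("mouth top top",ray("top",f([(363,65),(330,318)]),.096).round(3)[:,:2], "feet",ray("top",f([(335,340)]),0)[:,:2])
print("rod tip", ray("top",[(295+78/3.41,210+(503-378)/3.415)],.034).round(3),ray("side",[(255+(507-400)/3.41,245+(430-378)/2.22)],.007).round(3))
R=cams.get_calibration("top")
for n,k,off,sc in(("side",None,(265,115),4.444),):
    pass
E
```

```text
[ 14 168 167]
tray ((486.6227722167969, 259.37591552734375), (126.25891876220703, 247.2290496826172), 40.193843841552734)
body [[0.672, 0.219], [0.665, 0.174], [0.613, 0.18], [0.622, 0.227]]
shackle end, legs [[0.632, 0.139], [0.652, 0.159], [0.613, 0.161]]
side shackle end [[0.624 0.136]]
mouth feet side [[0.56  0.091]
 [0.721 0.071]]
mouth top side [[0.561 0.095]
 [0.715 0.073]]
mouth top top [[0.718 0.077]
 [0.557 0.096]] feet [[0.56293017 0.09994655]]
rod tip [[ 0.398 -0.161  0.034]] [[ 0.399 -0.161  0.007]]
```

Request:
{"fn": "jog_arm", "kwargs": {
  "targets": [
    [-0.03,0.02,0,7],
    [-0.05,0.05,0,14],
    [-0.07,0.08,0,21],
    [-0.09,0.11,0,28],
    [-0.11,0.14,0,34]
  ]
}}

```text
time: 0.93
tool_pos: [0.4999, 0.4449, 0.2307]
tool_rot: [-0.0, 0.686, 0.727, -0.0]
contact_force: [0.3, -0.5, 0.2]
gripper_width: 0.998
```

Request:
{"fn": "jog_arm", "kwargs": {
  "targets": [
    [-0.03,-0.025,0,0],
    [-0.06,-0.05,0,0],
    [-0.095,-0.07,0,0],
    [-0.135,-0.075,0,0],
    [-0.175,-0.075,0,0]
  ]
}}

```text
time: 1.35
tool_pos: [0.4332, 0.2648, 0.2302]
tool_rot: [-0.0, 0.683, 0.73, -0.001]
contact_force: [0.9, -0.4, 0.8]
gripper_width: 1.001
```

Request:
{"fn": "jog_arm", "kwargs": {
  "targets": [
    [-0.04,0,0,0],
    [-0.08,0,0,0],
    [-0.12,0,0,0],
    [-0.16,0,0,0],
    [-0.2,0,0,0]
  ]
}}

```text
time: 1.77
tool_pos: [0.4472, 0.0647, 0.231]
tool_rot: [-0.0, 0.684, 0.73, -0.0]
contact_force: [1.7, -0.3, 0.1]
gripper_width: 1.001
```

Request:
{"fn": "jog_arm", "kwargs": {
  "targets": [
    [-0.04,-0.01,0,0],
    [-0.08,-0.02,0,0],
    [-0.12,-0.03,0,0],
    [-0.16,-0.04,0,0],
    [-0.2,-0.05,0,0]
  ]
}}

```text
time: 2.18
tool_pos: [0.4098, -0.1381, 0.231]
tool_rot: [0.0, 0.684, 0.73, 0.0]
contact_force: [0.2, -0.6, -0.6]
gripper_width: 1.002
```

Request:
{"fn": "jog_arm", "kwargs": {
  "targets": [
    [-0.04,0,0.02,0],
    [-0.08,-0.01,0.04,0],
    [-0.12,-0.01,0.06,0],
    [-0.15,-0.01,0.08,0],
    [-0.16,-0.01,0.1,0]
  ],
  "fingers": 0.7
}}

```text
time: 2.6
tool_pos: [0.4107, -0.3007, 0.1307]
tool_rot: [0.001, 0.685, 0.728, -0.001]
contact_force: [0.7, -0.8, -0.0]
gripper_width: 0.697
```

Request:
{"fn": "jog_arm", "kwargs": {
  "targets": [
    [-0.005,-0.007,0.03,1],
    [-0.005,-0.007,0.06,1],
    [-0.005,-0.007,0.09,1],
    [-0.005,-0.007,0.112,1],
    [-0.005,-0.007,0.118,1]
  ]
}}

```text
time: 3.02
tool_pos: [0.4016, -0.2995, 0.0085]
tool_rot: [-0.004, 0.69, 0.723, 0.0]
contact_force: [-0.7, 0.2, -0.7]
gripper_width: 0.7
```

Request:
{"fn": "jog_arm", "kwargs": {
  "targets": [
    [0,0,0,0],
    [0,0,0,0],
    [0,0,0,0],
    [0,0,0,0],
    [0,0,0,0]
  ],
  "fingers": 0.0
}}

```text
time: 3.43
tool_pos: [0.4059, -0.3035, 0.0155]
tool_rot: [0.002, 0.69, 0.724, -0.0]
contact_force: [-0.1, -0.9, 3.7]
gripper_width: 0.269
```

Request:
{"fn": "jog_arm", "kwargs": {
  "targets": [
    [0,0,0,0],
    [0,0,0,0],
    [0,0,0,0],
    [0,0,-0.015,0],
    [0,0,-0.04,0]
  ]
}}

```text
time: 3.85
tool_pos: [0.4023, -0.3, 0.0506]
tool_rot: [-0.004, 0.69, 0.724, 0.0]
contact_force: [1.2, 0.5, -2.8]
gripper_width: 0.27
```

```bash
python3 - <<'E'
from h import *
a=snap("top","t1.png")[190:290,280:420]; b=snap("side","s1.png")[200:350,200:400]
o=np.zeros((600,800,3),np.uint8);o[:286,:400]=cv2.resize(a,(400,286),interpolation=2);o[:300,400:]=cv2.resize(b,(400,300),interpolation=2)
cv2.imwrite("pics/c2.png",o[:300])
E
```

```text
(no output)
```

View pics/c2.png

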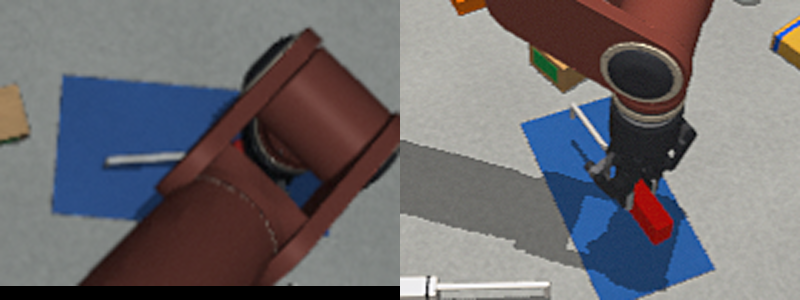

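Rod held at 23 mm opening and lifted, with the hook at crop (108,161) pointing +y. Moving to the mouth.

Request:
{"fn": "jog_arm", "kwargs": {
  "targets": [
    [0,0.01,-0.035,0],
    [0,0.04,-0.06,2],
    [0,0.08,-0.06,4],
    [0.01,0.115,-0.06,6],
    [0.03,0.145,-0.06,8.7]
  ]
}}

```text
time: 4.37
tool_pos: [0.5501, -0.2663, 0.113]
tool_rot: [0.001, 0.744, 0.668, 0.0]
contact_force: [-0.3, -0.8, -1.9]
gripper_width: 0.27
```

Request:
{"fn": "jog_arm", "kwargs": {
  "targets": [
    [0.035,0.015,0,0],
    [0.07,0.03,0,0],
    [0.105,0.045,0,0],
    [0.135,0.055,0,0],
    [0.135,0.055,0,0]
  ]
}}

```text
time: 4.78
tool_pos: [0.6179, -0.1314, 0.1113]
tool_rot: [-0.001, 0.741, 0.671, 0.001]
contact_force: [-0.2, -0.5, -1.5]
gripper_width: 0.272
```

Request:
{"fn": "jog_arm", "kwargs": {
  "targets": [
    [0,0,0,0],
    [0,0,0,0],
    [0,0,0,0]
  ]
}}

```text
time: 5.03
tool_pos: [0.616, -0.1377, 0.1124]
tool_rot: [-0.0, 0.743, 0.669, -0.0]
contact_force: [0.1, 0.2, -2.2]
gripper_width: 0.274
```

```bash
python3 - <<'E'
from h import *
a=snap("top","t2.png")[110:230,140:300]; b=snap("side","s2.png")[110:230,250:410]
o=np.hstack([cv2.resize(a,(400,300),interpolation=2),cv2.resize(b,(400,300),interpolation=2)])
cv2.imwrite("pics/c3.png",o)
s=manip.state();print(s["time"],s["tool_pos"],s["tool_rot"],s["contact_force"])
E
```

```text
5.1333 [ 0.61615872 -0.13799102  0.11287752] [-1.73571207e-04  7.43682918e-01  6.68532460e-01 -1.94939008e-04] [-1.40274277 -0.68855335 -2.36089897]
```

View pics/c3.png

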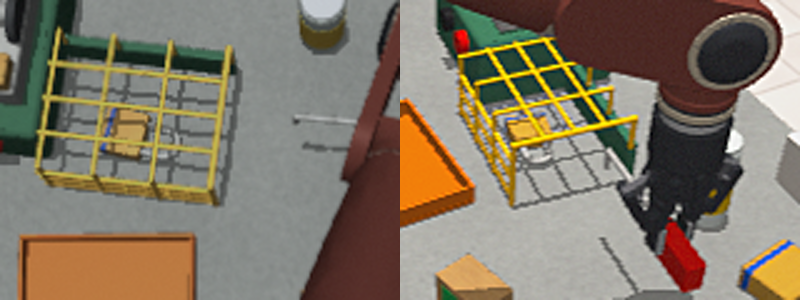

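```bash
python3 - <<'E'
from h import *
print("tip top",ray("top",[(257.2,158)],.135), "pred px",proj("top",[[.6315,.0097,.135]]))
print("side tip bottom/elbow",proj("side",[[.6315,.0062,.108],[.6315,.0097,.135]]), (250+610*.4-160,110+155*.4),(250+(607-400)*.4,110+155*.4))
# padlock refine: shackle in this and first image
print("loop now", [ray("top",[(140+x*.4,110+y*.4)],.012)[0,:2].round(3) for x,y in((183,143),(160,127),(150,157))])
E
```

```text
tip top [[0.62562823 0.00599134 0.135     ]] pred px [[255.80625261 155.87965236]]
side tip bottom/elbow [[332.65732235 175.25154998]
 [332.93964631 167.16375027]] (334.0, 172.0) (332.8, 172.0)
loop now [array([0.632, 0.135]), array([0.652, 0.162]), array([0.616, 0.173])]
```

Request:
{"fn": "jog_arm", "kwargs": {
  "targets": [
    [0,0,0.03,0],
    [0,0,0.06,0],
    [0,0,0.082,0],
    [0.02,0,0.082,0],
    [0.04,-0.002,0.082,0]
  ]
}}

```text
time: 5.55
tool_pos: [0.617, -0.0979, 0.0286]
tool_rot: [-0.002, 0.744, 0.668, -0.001]
contact_force: [-0.6, 0.1, -2.0]
gripper_width: 0.271
```

Request:
{"fn": "jog_arm", "kwargs": {
  "targets": [
    [0.025,-0.002,0,0],
    [0.05,-0.004,0,0],
    [0.075,-0.006,0,0],
    [0.1,-0.0075,0,0],
    [0.115,-0.0075,0,0]
  ]
}}

```text
time: 5.97
tool_pos: [0.6233, 0.0195, 0.0314]
tool_rot: [-0.0, 0.743, 0.669, 0.0]
contact_force: [-0.4, -0.0, -2.2]
gripper_width: 0.266
```

Request:
{"fn": "jog_arm", "kwargs": {
  "targets": [
    [0,0,0,0],
    [0,0,0,0],
    [0,0,0,0]
  ]
}}

```text
time: 6.22
tool_pos: [0.6236, 0.0172, 0.0314]
tool_rot: [0.0, 0.743, 0.669, -0.0]
contact_force: [0.3, -0.8, -1.7]
gripper_width: 0.268
```

```bash
python3 - <<'E'
from h import *
a=snap("top","t3.png")[130:205,150:250]; b=snap("side","s3.png")[125:200,270:370]
o=np.hstack([cv2.resize(a,(400,300),interpolation=2),cv2.resize(b,(400,300),interpolation=2)])
cv2.imwrite("pics/c4.png",o)
s=manip.state();print(s["time"],s["tool_pos"],s["tool_rot"],s["contact_force"])
E
```

```text
6.3167 [0.62356614 0.01696146 0.03132593] [ 1.51660760e-04  7.43615841e-01  6.68607095e-01 -1.02054137e-04] [-0.05711111  0.68512713 -2.78074331]
```

View pics/c4.png

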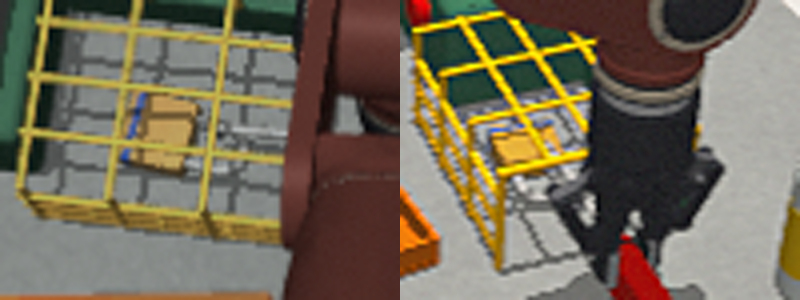

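```bash
python3 - <<'E'
from h import *
print("end",ray("top",[(205,163)],.053))
t0=cv2.imread("pics/raw_top0.png");t3=cv2.imread("pics/raw_t3.png")
f=lambda i:cv2.resize(cv2.convertScaleAbs(i[145:185,175:225],alpha=1.3),(400,320),interpolation=2)
o=np.hstack([f(t0),f(t3)])
d=lambda x,y:((x-175)*8+4,(y-145)*8+4)
for P,c in(([.633,.159,.011],(0,0,255)),([.6235+.145*.106,.017+.145*.994,.053],(255,0,255))):
    p=proj("top",[P])[0]; print(p)
    for k in(0,400): q=d(*p); cv2.circle(o,(int(q[0])+k,int(q[1])),3,c,-1)
cv2.imwrite("pics/c5.png",o)
E
```

```text
end [[0.63430951 0.15441102 0.053     ]]
[204.97534305 167.13370121]
[202.65562415 161.45404505]
```

View pics/c5.png

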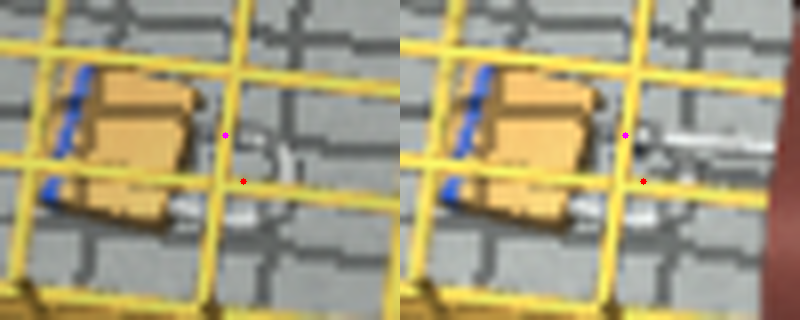

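The tip sits over the shackle opening, about (.635,.155) against a loop centre of (.633,.159), both near crop (240,175). Lowering and then a short test draw.

Request:
{"fn": "jog_arm", "kwargs": {
  "targets": [
    [0.002,0,0.004,0],
    [0.002,0,0.008,0],
    [0.002,0,0.012,0],
    [0.002,0,0.016,0],
    [0.002,0,0.0195,0]
  ]
}}

```text
time: 6.73
tool_pos: [0.6236, 0.0201, 0.0124]
tool_rot: [-0.0, 0.743, 0.669, -0.001]
contact_force: [-11.2, 0.6, 23.2]
gripper_width: 0.268
```

Request:
{"fn": "jog_arm", "kwargs": {
  "targets": [
    [0,0,0,0],
    [0,0,0,0],
    [0,0,0,0]
  ]
}}

```text
time: 6.98
tool_pos: [0.6239, 0.0201, 0.0125]
tool_rot: [0.0, 0.743, 0.669, -0.0]
contact_force: [-2.7, -0.4, 4.6]
gripper_width: 0.268
```

Request:
{"fn": "jog_arm", "kwargs": {
  "targets": [
    [-0.008,0,0,0],
    [-0.016,0,0,0],
    [-0.024,0,0,0],
    [-0.032,0,0,0],
    [-0.04,0,0,0]
  ]
}}

```text
time: 7.4
tool_pos: [0.6204, -0.0197, 0.0125]
tool_rot: [0.0, 0.743, 0.669, 0.001]
contact_force: [-0.2, 5.1, 5.2]
gripper_width: 0.266
```

```bash
python3 - <<'E'
from h import *
t3=cv2.imread("pics/raw_t3.png");t=snap("top","t4.png")
f=lambda i:cv2.resize(cv2.convertScaleAbs(i[140:190,165:240],alpha=1.3),(400,267),interpolation=2)
cv2.imwrite("pics/c6.png",np.hstack([f(t3),f(t)]))
E
```

```text
(no output)
```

View pics/c6.png

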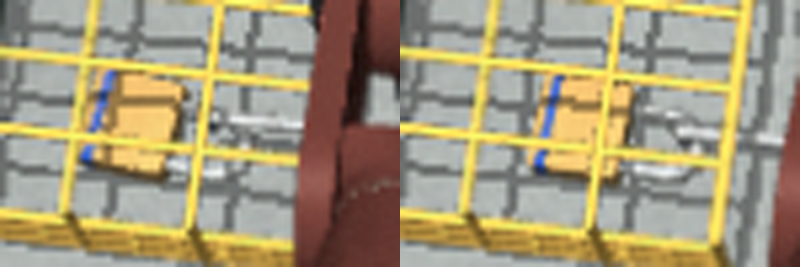

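Hooked: the padlock moved about 25 mm toward the mouth, with the bar passing over the shackle. Drawing it fully out.

Request:
{"fn": "jog_arm", "kwargs": {
  "targets": [
    [-0.01,0,-0.001,0],
    [-0.022,0,-0.001,0],
    [-0.034,0,-0.001,0],
    [-0.046,0,-0.001,0],
    [-0.058,0,-0.001,0]
  ]
}}

```text
time: 7.87
tool_pos: [0.613, -0.0785, 0.0125]
tool_rot: [-0.0, 0.743, 0.669, -0.0]
contact_force: [0.1, 3.2, 0.4]
gripper_width: 0.267
```

Request:
{"fn": "jog_arm", "kwargs": {
  "targets": [
    [-0.012,0,0,0],
    [-0.024,0,0,0],
    [-0.036,0,0,0],
    [-0.048,0,0,0],
    [-0.06,0,0,0]
  ]
}}

```text
time: 8.28
tool_pos: [0.6067, -0.1381, 0.0125]
tool_rot: [-0.0, 0.743, 0.669, -0.0]
contact_force: [1.5, 3.3, -0.5]
gripper_width: 0.267
```

Request:
{"fn": "jog_arm", "kwargs": {
  "targets": [
    [-0.012,0,0,0],
    [-0.024,0,0,0],
    [-0.036,0,0,0],
    [-0.048,0,0,0],
    [-0.058,0,0,0]
  ]
}}

```text
time: 8.7
tool_pos: [0.6007, -0.196, 0.0125]
tool_rot: [-0.0, 0.743, 0.669, -0.0]
contact_force: [0.2, 2.1, -1.4]
gripper_width: 0.269
```

Request:
{"fn": "jog_arm", "kwargs": {
  "targets": [
    [0,0,0,0],
    [0.005,0,0,0],
    [0.01,0,0,0],
    [0.01,0,0,0]
  ]
}}

```text
time: 9.03
tool_pos: [0.6021, -0.1832, 0.0125]
tool_rot: [-0.0, 0.743, 0.67, -0.0]
contact_force: [0.2, -0.4, -2.9]
gripper_width: 0.271
```

```bash
python3 - <<'E'
from h import *
a=snap("top","t5.png")[100:250,150:400]; b=snap("side","s5.png")[110:260,240:490]
cv2.imwrite("pics/c7.png",np.vstack([cv2.resize(a,(500,300),interpolation=2),cv2.resize(b,(500,300),interpolation=2)]))
s=manip.state();print(s["time"],s["tool_pos"],s["tool_rot"],s["contact_force"])
E
```

```text
9.1333 [ 0.60222962 -0.18370269  0.01272908] [-1.22554663e-05  7.42606381e-01  6.69728112e-01 -1.37772115e-04] [-0.17431384 -0.08105842 -2.34783363]
```

View pics/c7.png

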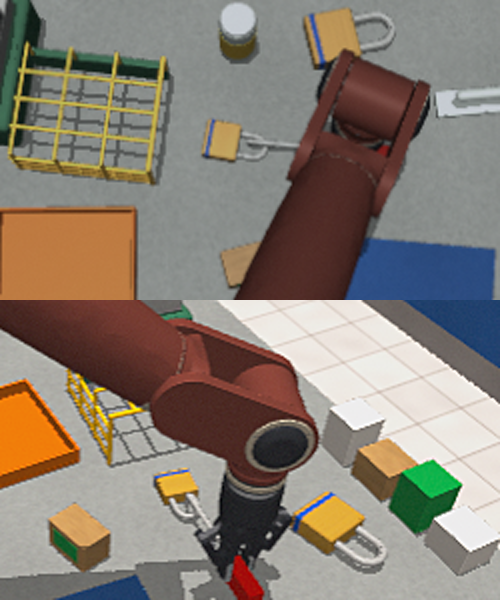

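Padlock wholly out: body at crop (222,140), mouth edge at about x=165. Lifting the hook out and returning the rod to its mat.

Request:
{"fn": "jog_arm", "kwargs": {
  "targets": [
    [0,0,-0.015,0],
    [0,0,-0.035,0],
    [0,0,-0.06,0],
    [-0.01,-0.02,-0.07,0],
    [-0.025,-0.05,-0.07,0]
  ]
}}

```text
time: 9.55
tool_pos: [0.5542, -0.2053, 0.0892]
tool_rot: [0.005, 0.742, 0.67, 0.002]
contact_force: [-0.5, -1.1, -1.8]
gripper_width: 0.266
```

Request:
{"fn": "jog_arm", "kwargs": {
  "targets": [
    [-0.02,-0.03,0,0],
    [-0.045,-0.06,0,0],
    [-0.07,-0.09,0,0],
    [-0.09,-0.12,0,0],
    [-0.105,-0.136,0,0]
  ]
}}

```text
time: 9.97
tool_pos: [0.4011, -0.2953, 0.0838]
tool_rot: [0.0, 0.743, 0.669, -0.001]
contact_force: [0.6, 0.1, -2.6]
gripper_width: 0.273
```

Request:
{"fn": "jog_arm", "kwargs": {
  "targets": [
    [0,0,0.02,0],
    [0,0,0.04,0],
    [0,0,0.055,0],
    [0,0,0.058,0],
    [0,0,0.058,0]
  ]
}}

```text
time: 10.38
tool_pos: [0.4032, -0.294, 0.0246]
tool_rot: [-0.001, 0.743, 0.669, -0.0]
contact_force: [0.6, 0.1, -1.9]
gripper_width: 0.268
```

```bash
python3 - <<'E'
from h import *
snap("top","t6.png");snap("side","s6.png")
s=manip.state();print(s["time"],s["tool_pos"],s["tool_rot"],s["contact_force"])
d=2*s["tool_rot"][1]**2-1; print(d)
t=cv2.imread("pics/raw_t6.png"); 
m=masks(t)["blue"]; h=cv2.cvtColor(t,cv2.COLOR_BGR2HSV).astype(int)
# bar: grey pixels over mat
for c in range(312,346,3):
    col=[r for r in range(225,262) if h[r,c,1]<90 and h[r,c,2]>100]
    if col: print(c,np.mean(col),len(col),ray("top",[(c,np.mean(col))],.046)[0,:2].round(4))
E
```

```text
10.4833 [ 0.40447543 -0.29499947  0.02625549] [1.02196732e-03 7.42952196e-01 6.69343700e-01 4.51845530e-05] [ 0.76387521  0.074633   -0.23230034]
0.10395593033357242
315 238.5 2 [ 0.4192 -0.1525]
318 239.0 3 [ 0.4178 -0.1608]
321 239.0 3 [ 0.4177 -0.1692]
324 239.0 3 [ 0.4176 -0.1775]
327 240.0 3 [ 0.4148 -0.1858]
330 240.0 3 [ 0.4147 -0.1942]
333 240.0 3 [ 0.4147 -0.2026]
336 240.5 2 [ 0.4132 -0.2109]
339 241.0 3 [ 0.4118 -0.2193]
342 241.0 3 [ 0.4117 -0.2277]
```

Request:
{"fn": "jog_arm", "kwargs": {
  "targets": [
    [0.002,-0.0015,0.004,0],
    [0.002,-0.0015,0.008,0],
    [0.002,-0.0015,0.011,0],
    [0.002,-0.0015,0.011,0],
    [0.002,-0.0015,0.011,0]
  ]
}}

```text
time: 10.9
tool_pos: [0.403, -0.2927, 0.0154]
tool_rot: [0.0, 0.743, 0.669, 0.0]
contact_force: [-2.5, 2.2, 7.1]
gripper_width: 0.273
```

Request:
{"fn": "jog_arm", "kwargs": {
  "targets": [
    [0,0,0,0],
    [0,0,0,0],
    [0,0,0,0],
    [0,0,0,0],
    [0,0,0,0]
  ],
  "fingers": 0.75
}}

```text
time: 11.32
tool_pos: [0.4023, -0.2923, 0.0137]
tool_rot: [-0.0, 0.743, 0.669, 0.0]
contact_force: [1.1, 0.1, -0.1]
gripper_width: 0.75
```

Request:
{"fn": "jog_arm", "kwargs": {
  "targets": [
    [0,0,0,0],
    [0,0,-0.01,0],
    [0,0,-0.03,0],
    [0,0,-0.065,0],
    [0,0,-0.1,0]
  ]
}}

```text
time: 11.73
tool_pos: [0.4014, -0.2914, 0.1143]
tool_rot: [-0.002, 0.743, 0.669, -0.0]
contact_force: [0.1, -0.7, -0.1]
gripper_width: 0.749
```

Request:
{"fn": "jog_arm", "kwargs": {
  "targets": [
    [-0.02,0,-0.02,0],
    [-0.05,0,-0.04,0],
    [-0.09,0,-0.04,0],
    [-0.13,0,-0.04,0],
    [-0.15,0,-0.04,0]
  ],
  "fingers": 1.0
}}

```text
time: 12.15
tool_pos: [0.3862, -0.4455, 0.1559]
tool_rot: [0.002, 0.744, 0.669, -0.001]
contact_force: [0.1, -0.2, 0.2]
gripper_width: 0.996
```

```bash
python3 - <<'E'
from h import *
t=snap("top","t7.png");b=snap("side","s7.png")
s=manip.state();print(s["time"],s["tool_pos"],s["tool_rot"],s["contact_force"])
cv2.imwrite("pics/c8.png",np.vstack([cv2.resize(t[100:300,150:410],(520,400),interpolation=2)]))
a=t[145:190,235:300]; cv2.imwrite("pics/c8.png",np.hstack([cv2.resize(t[100:300,150:410],(390,300),interpolation=2),cv2.resize(a,(410,300),interpolation=2)]))
E
```

```text
12.25 [ 0.38604306 -0.44463802  0.15496647] [ 8.71640106e-04  7.44243528e-01  6.67907692e-01 -3.55486111e-04] [ 0.37063789  1.19019297 -0.12858344]
```

View pics/c8.png

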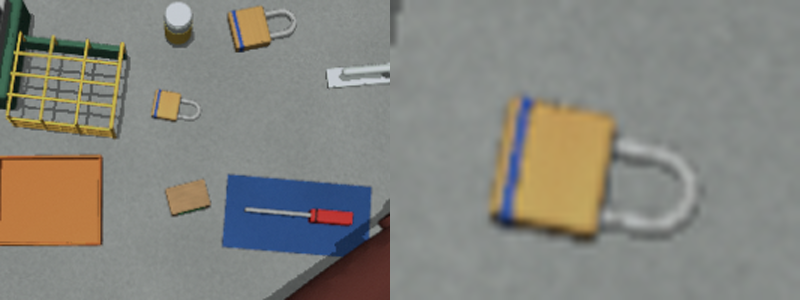

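Padlock is free at crop: body corners about (522,97), (615,115), (600,232), (497,218), shackle to (693,185). The rod stands along the middle of the mat. Now its grasp pose.

```bash
python3 - <<'E'
from h import *
t=cv2.imread("pics/raw_t7.png"); h=cv2.cvtColor(t,cv2.COLOR_BGR2HSV).astype(int)
f=lambda L:[(235+(x-390)/6.308-.4,145+y/6.667-.4) for x,y in L]
B=ray("top",f([(522,97),(615,115),(600,232),(497,218)]),.022)[:,:2]; print(B.round(4).tolist(),B.mean(0).round(4))
m=np.zeros(t.shape[:2],bool); m[145:190,235:275]=(h[...,1]>110)[145:190,235:275]; r=rectw("top",m,.02);print("mask",r)
e=ray("top",f([(695,187)]),.012)[0,:2];print("shackle end",e)
m=np.zeros(t.shape[:2],bool); m[230:265,340:395]=masks(t)["red"][230:265,340:395]; print("handle",rectw("top",m,.039))
for c in (318,330,342):
    col=[r for r in range(225,262) if h[r,c,1]<90 and h[r,c,2]>100]
    print(c,ray("top",[(c,np.mean(col))],.034)[0,:2].round(4))
m=np.zeros(t.shape[:2],bool); m[195:270,140:225]=((h[...,0]<16)&(h[...,1]>200))[195:270,140:225]
c=np.argwhere(m); print("tray px",c.min(0),c.max(0))
g=ray("top",np.array([(210,292),(311,291),(311,376),(210,377)])*.7,.028);print("tray mid",g.mean(0))
E
```

```text
[[0.653, 0.0122], [0.6448, -0.0302], [0.593, -0.0231], [0.5994, 0.0237]] [ 0.6225 -0.0044]
mask ((621.7879638671875, -1.1691970825195312), (48.168067932128906, 54.289459228515625), 80.45345306396484)
shackle end [ 0.61512292 -0.06678754]
handle ((402.2347106933594, -308.91546630859375), (77.82037353515625, 23.499404907226562), 84.35354614257812)
318 [ 0.4191 -0.162 ]
330 [ 0.4147 -0.1957]
342 [ 0.4116 -0.2294]
tray px [205 148] [260 213]
tray mid [0.43711153 0.21897633 0.028     ]
```

Request:
{"fn": "jog_arm", "kwargs": {
  "targets": [
    [0.035,0.015,0,1],
    [0.07,0.03,0,2],
    [0.105,0.045,0,3.3],
    [0.14,0.06,0,3.3],
    [0.175,0.075,0,3.3]
  ]
}}

```text
time: 12.67
tool_pos: [0.4799, -0.2727, 0.1542]
tool_rot: [-0.0, 0.762, 0.648, 0.0]
contact_force: [1.8, 0.2, 0.0]
gripper_width: 0.999
```

Request:
{"fn": "jog_arm", "kwargs": {
  "targets": [
    [0.035,0.015,0,0],
    [0.07,0.03,0,0],
    [0.105,0.045,0,0],
    [0.14,0.06,0,0],
    [0.175,0.075,0,0]
  ]
}}

```text
time: 13.08
tool_pos: [0.582, -0.1118, 0.1544]
tool_rot: [-0.0, 0.762, 0.648, 0.0]
contact_force: [0.8, -0.8, 0.3]
gripper_width: 1.0
```

Request:
{"fn": "jog_arm", "kwargs": {
  "targets": [
    [0.03,0.015,0,0],
    [0.06,0.03,0,0],
    [0.09,0.04,0.01,0],
    [0.1,0.05,0.03,0],
    [0.105,0.055,0.06,0]
  ]
}}

```text
time: 13.5
tool_pos: [0.6563, -0.0169, 0.0975]
tool_rot: [0.003, 0.761, 0.649, 0.003]
contact_force: [1.2, -1.3, -0.1]
gripper_width: 1.001
```

Request:
{"fn": "jog_arm", "kwargs": {
  "targets": [
    [0,0,0,0],
    [0,0,0,0],
    [0,0,0,0],
    [0,0,0,0]
  ]
}}

```text
time: 13.83
tool_pos: [0.6538, -0.0204, 0.0963]
tool_rot: [0.001, 0.762, 0.647, 0.001]
contact_force: [-0.1, -0.2, 0.7]
gripper_width: 0.998
```

Request:
{"fn": "jog_arm", "kwargs": {
  "targets": [
    [0.012,-0.034,0,0],
    [0.012,-0.034,0.025,0],
    [0.012,-0.034,0.055,0],
    [0.012,-0.034,0.08,0],
    [0.012,-0.034,0.085,0]
  ]
}}

```text
time: 14.25
tool_pos: [0.6187, -0.0028, 0.0061]
tool_rot: [-0.002, 0.762, 0.647, -0.002]
contact_force: [-0.4, 0.9, -1.0]
gripper_width: 1.001
```

Request:
{"fn": "jog_arm", "kwargs": {
  "targets": [
    [0,0,0.005,0],
    [0,0,0.01,0],
    [0,0,0.01,0],
    [0,0,0.01,0]
  ]
}}

```text
time: 14.58
tool_pos: [0.6228, -0.003, 0.0006]
tool_rot: [0.001, 0.762, 0.647, 0.001]
contact_force: [0.3, -0.0, 0.0]
gripper_width: 0.997
```

Request:
{"fn": "jog_arm", "kwargs": {
  "targets": [
    [0,0,0,0],
    [0,0,0,0],
    [0,0,0,0],
    [0,0,0,0],
    [0,0,0,0]
  ],
  "fingers": 0.0
}}

```text
time: 15.0
tool_pos: [0.6224, -0.0027, 0.0001]
tool_rot: [0.001, 0.762, 0.648, 0.001]
contact_force: [-0.2, -0.1, 4.9]
gripper_width: 0.617
```

Request:
{"fn": "jog_arm", "kwargs": {
  "targets": [
    [0,0,0,0],
    [0,0,0,0],
    [0,0,0,0],
    [0,0,-0.01,0],
    [0,0,-0.025,0]
  ]
}}

```text
time: 15.42
tool_pos: [0.6185, -0.0022, 0.0212]
tool_rot: [-0.003, 0.762, 0.648, -0.002]
contact_force: [-0.7, -0.6, -4.0]
gripper_width: 0.615
```

```bash
python3 - <<'E'
from h import *
b=snap("side","s8.png");t=snap("top","t8.png")
cv2.imwrite("pics/c9.png",np.hstack([cv2.resize(b[140:260,270:430],(400,300),interpolation=2),cv2.resize(t[110:230,200:360],(400,300),interpolation=2)]))
s=manip.state();print(s["time"],s["tool_pos"],s["contact_force"],s["gripper_width"])
E
```

```text
15.5167 [ 0.62294919 -0.0027351   0.02629613] [ 1.3455312   0.13475423 -2.48314054] 0.6160751739220659
```

View pics/c9.png

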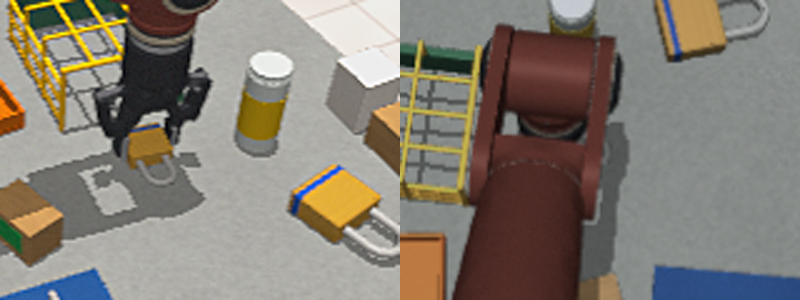

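Padlock gripped by its sides and lifted clear (52 mm opening). Carrying it to the tray, high over the key box.

Request:
{"fn": "jog_arm", "kwargs": {
  "targets": [
    [0,0,-0.03,0],
    [0,0,-0.06,0],
    [0,-0.01,-0.09,0],
    [0,-0.03,-0.12,0],
    [0,-0.06,-0.125,0]
  ]
}}

```text
time: 15.93
tool_pos: [0.5664, 0.0064, 0.156]
tool_rot: [0.005, 0.762, 0.647, 0.004]
contact_force: [0.9, -0.5, -2.4]
gripper_width: 0.618
```

Request:
{"fn": "jog_arm", "kwargs": {
  "targets": [
    [0.005,-0.03,0,-2],
    [0.01,-0.06,0,-4],
    [0.015,-0.09,0,-6],
    [0.02,-0.12,0,-8],
    [0.02,-0.126,0,-9.3]
  ]
}}

```text
time: 16.35
tool_pos: [0.4367, 0.0485, 0.147]
tool_rot: [-0.002, 0.706, 0.708, -0.001]
contact_force: [0.6, -0.2, -4.1]
gripper_width: 0.617
```

Request:
{"fn": "jog_arm", "kwargs": {
  "targets": [
    [0.03,0,0,0],
    [0.06,0,0,0],
    [0.09,0,0,0],
    [0.12,0,0,0],
    [0.15,0,0,0]
  ]
}}

```text
time: 16.77
tool_pos: [0.4409, 0.1984, 0.1487]
tool_rot: [0.0, 0.707, 0.707, 0.0]
contact_force: [0.4, -0.1, -3.5]
gripper_width: 0.614
```

Request:
{"fn": "jog_arm", "kwargs": {
  "targets": [
    [0.02,0,0,0],
    [0.03,0,0,0],
    [0.03,0,0,0],
    [0.03,0,0,0],
    [0.03,0,0,0]
  ]
}}

```text
time: 17.18
tool_pos: [0.4411, 0.2262, 0.1485]
tool_rot: [0.0, 0.707, 0.707, -0.0]
contact_force: [0.4, 0.1, -3.1]
gripper_width: 0.62
```

Request:
{"fn": "jog_arm", "kwargs": {
  "targets": [
    [0.01,-0.003,0.03,0],
    [0.01,-0.003,0.06,0],
    [0.01,-0.003,0.09,0],
    [0.01,-0.003,0.115,0],
    [0.01,-0.003,0.125,0]
  ]
}}

```text
time: 17.6
tool_pos: [0.4353, 0.2348, 0.0197]
tool_rot: [-0.001, 0.708, 0.707, -0.003]
contact_force: [-1.7, -1.3, -3.9]
gripper_width: 0.618
```

Request:
{"fn": "jog_arm", "kwargs": {
  "targets": [
    [0,0,0.003,0],
    [0,0,0.007,0],
    [0,0,0.011,0],
    [0,0,0.014,0],
    [0,0,0.0165,0]
  ]
}}

```text
time: 18.02
tool_pos: [0.4393, 0.2375, 0.0085]
tool_rot: [0.001, 0.707, 0.707, 0.001]
contact_force: [0.2, 0.7, -3.7]
gripper_width: 0.615
```

Request:
{"fn": "jog_arm", "kwargs": {
  "targets": [
    [0,0,0,0],
    [0,0,0,0],
    [0,0,0,0]
  ]
}}

```text
time: 18.27
tool_pos: [0.4384, 0.2373, 0.0078]
tool_rot: [0.0, 0.707, 0.707, 0.0]
contact_force: [-1.2, 0.3, -4.5]
gripper_width: 0.618
```

Still hanging (−4 N). Ease down another 3 mm until it touches.

Request:
{"fn": "jog_arm", "kwargs": {
  "targets": [
    [0,0,0.001,0],
    [0,0,0.002,0],
    [0,0,0.0028,0],
    [0,0,0.0028,0],
    [0,0,0.0028,0]
  ]
}}

```text
time: 18.68
tool_pos: [0.4383, 0.2373, 0.005]
tool_rot: [0.0, 0.707, 0.707, 0.0]
contact_force: [-1.8, 0.1, 2.5]
gripper_width: 0.615
```

Request:
{"fn": "jog_arm", "kwargs": {
  "targets": [
    [0,0,0,0],
    [0,0,0,0],
    [0,0,0,0]
  ]
}}

```text
time: 18.93
tool_pos: [0.4383, 0.2373, 0.005]
tool_rot: [0.0, 0.707, 0.707, 0.0]
contact_force: [-3.4, -1.1, 4.9]
gripper_width: 0.618
```

Request:
{"fn": "jog_arm", "kwargs": {
  "targets": [
    [0,0,0,0],
    [0,0,0,0],
    [0,0,0,0],
    [0,0,0,0],
    [0,0,0,0]
  ],
  "fingers": 0.9
}}

```text
time: 19.35
tool_pos: [0.4382, 0.2372, 0.0044]
tool_rot: [0.0, 0.707, 0.707, 0.0]
contact_force: [0.4, -0.5, 0.9]
gripper_width: 0.901
```

Request:
{"fn": "jog_arm", "kwargs": {
  "targets": [
    [0,0,-0.01,0],
    [0,0,-0.03,0],
    [0,0,-0.06,0],
    [0,0,-0.1,0],
    [0,0,-0.14,0]
  ]
}}

```text
time: 19.77
tool_pos: [0.4371, 0.2368, 0.1457]
tool_rot: [-0.0, 0.707, 0.707, -0.001]
contact_force: [1.2, 0.3, 0.4]
gripper_width: 0.9
```

Request:
{"fn": "jog_arm", "kwargs": {
  "targets": [
    [0.03,-0.01,-0.04,0],
    [0.07,-0.03,-0.07,0],
    [0.1,-0.06,-0.08,0],
    [0.13,-0.09,-0.08,0],
    [0.16,-0.12,-0.08,0]
  ]
}}

```text
time: 20.18
tool_pos: [0.333, 0.3835, 0.2273]
tool_rot: [0.0, 0.707, 0.707, 0.003]
contact_force: [0.8, 0.7, -0.7]
gripper_width: 0.898
```

Request:
{"fn": "jog_arm", "kwargs": {
  "targets": [
    [0.03,-0.02,0,0],
    [0.06,-0.04,0,0],
    [0.08,-0.05,0,0],
    [0.08,-0.05,0,0],
    [0.08,-0.05,0,0]
  ]
}}

```text
time: 20.6
tool_pos: [0.2825, 0.4623, 0.2242]
tool_rot: [0.0, 0.706, 0.708, 0.0]
contact_force: [0.4, 0.3, -0.3]
gripper_width: 0.9
```

```bash
python3 - <<'E'
from h import *
t=snap("top","t9.png");b=snap("side","s9.png")
s=manip.state();print(s["time"],s["tool_pos"],s["contact_force"],s["gripper_width"])
cv2.imwrite("pics/c10.png",np.hstack([cv2.resize(t,(560,420)),cv2.resize(b[110:270,160:400],(240,160)) if 0 else cv2.resize(b[120:240,190:310],(240,420))]))
t7=cv2.imread("pics/raw_top0.png"); d=cv2.absdiff(t7,t).max(2)>40
n,l,st,_=cv2.connectedComponentsWithStats(cv2.morphologyEx(d.astype(np.uint8),cv2.MORPH_OPEN,np.ones((2,2))))
print(st[1:][st[1:,4]>8].tolist())
E
```

```text
20.7 [0.28353589 0.46114974 0.22391344] [ 0.08447402 -0.91656555  0.45380481] 0.9014166422507288
[[184, 154, 18, 14, 169], [181, 168, 17, 7, 73], [169, 224, 4, 20, 53], [173, 226, 29, 18, 237], [315, 239, 38, 5, 104], [319, 240, 44, 10, 154], [371, 240, 19, 12, 112], [0, 249, 233, 171, 23068], [68, 306, 11, 12, 76], [256, 367, 6, 5, 14], [269, 369, 7, 7, 20], [298, 375, 5, 9, 24], [287, 382, 11, 4, 22], [298, 387, 5, 9, 20], [234, 400, 5, 8, 24], [290, 405, 18, 15, 162], [215, 410, 16, 10, 88]]
```

View pics/c10.png

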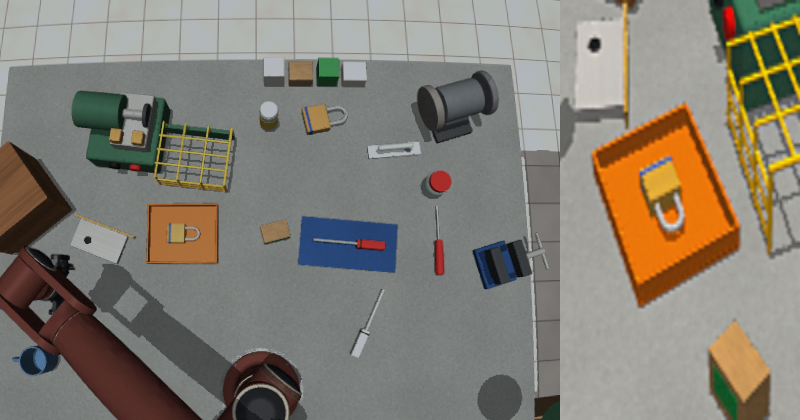

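Padlock lies flat in the tray at (183,234). The rod stands along the mid-line of the mat, and the difference image shows no bystander moved.

```bash
python3 -c "
from plant import manip
print(manip.job_done())"
```

```text
the job is handed in; nothing more can be done
None
```

The job is done and handed in at about 20.7 s. I drew the smaller padlock out of the guard with the hooked rod and stood the rod back on its mat. I then picked the padlock up by its sides and laid it flat in the orange tray.

- **Padlock:** it was set down in light contact with the tray floor (about 5 N) before the gripper opened. The last pictures show it lying flat, well inside the tray.
- **Rod:** after release it measured about 1–2 mm from the mat's centre point and within about 0.2° of its long axis, hook down.
- **Other things:** comparing the first and last top pictures, only the padlock and rod had changed. The lower-left part of that view was hidden by the arm and its shadow.
- **Forces:** the highest reading was about 23 N on the bench, when I lowered the hook into the shackle.
- **Disagreement:** before hooking, the camera and the arm's own position differed by 5–10 mm on where the hook tip was. A short test pull confirmed it had caught before I drew the padlock out.

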